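# Spread freshly oiled bun feet over the drying tray

### The arm

A 6-joint arm with a two-finger parallel gripper is mounted at the origin on the work surface. World frame = base frame: x ahead of the robot, y to its left, z up, the work surface at z = 0. Lengths are in m, angles in rad, forces in N, time in s.
With the tool pointing down it reaches from about 0.275 to 0.75 m from the base axis. Payload 10.2 kg.
Tool frame: the origin (TCP) lies on the mounting face of the last link; the fingertips stand 166 mm ahead of it and the grasp point (between the pads) lies 147 mm ahead of it (finger_overhang is the distance from the TCP to the fingertips, in m); x points along the fingers, y is the direction in which the jaws open and shut, and the axes are right-handed (so a half turn about x gives the same grasp; the last joint's range is limited). The gripper opens to 88 mm and grips with 3 to 60 N. Pads are 18 mm wide; open, the fingers measure 123 mm over their backs; the gripper's body (75 mm by 187 mm) begins 45 mm behind the grasp point.
Start: joints at [0.912, 0.313, 1.498, -0, 1.331, -0.223], TCP at [0.222, 0.476, 0.405] pointing down, gripper open.
Joint ranges: [-2.94, 2.94], [-0.97, 2.17], [0.19, 2.56], [-1.23, 4.37], [0.02, 3.11], [-2.88, 2.88]. Speed limits (rad/s): [2.39, 2.39, 3.01, 3.14, 3.14, 3.14].

### API

Orientations are given as a unit quaternion [w, x, y, z].
In Python, from station import * gives the robot as it stands.
- The arm moves only by the shell command python3 -m pendant 'ROWS' [FORCE]. ROWS is JSON, a list of rows, each a list of 3 entries, a list of its own where there are three numbers: the finger opening in mm, from 0 to 88.1, then the shift along the world's x, y, z in mm, then the turn, a rotation vector about the world's x, y, z in units of 8 degrees (1.0 is 8 degrees). A call has exactly 5 rows; each row is the pose to reach, as a shift and turn from the pose commanded when the call began; what a row does not reach only later rows make up. A row lasts 1/10 s, in which the tool goes at most 50 mm and 8.59 degrees, less where a joint would pass 70% of its speed; a pose out of reach is approached as far as the arm can. A call with a gripper value outside its range is refused whole. The fingers move at their own pace and stop on an object; FORCE is the grip in N (left out, the last holds). Time passes only in rows, so rows that repeat a pose let the fingers close, or fill a call up. It gives the time, the measured TCP pose, the force and the opening at its end, in the units of the state.
- observe(): the state, without advancing time (a new reading comes with each control period).
- get_image(name): name is "scene" or "top" or "wrist"; returns a dict with "frame" (384x512x3 uint8, red, green, blue), "intrinsics" (3x3 intrinsics, pixels), "origin" and "attitude" of the camera in the world. Camera axes: x right, y up, looking along -z (the intrinsics and any distortion apply to the point x, -y, -z); pixel columns grow to the right and rows downward; lengths in m; the calibration is good to about 2 mm. A picture is of the moment at which its call begins. There is no depth.
- job_done(): hands the job in, once; it reports no verdict.
The state is a dict: "t": time; "joint_pos": joint angles; "qd": joint speeds; "joint_efforts": joint torques, N m; "tool_pos": TCP position; "orientation": TCP orientation; "force": force on the tool from outside, world axes, zero at the start; "wrist_torque": the same for the moment, N m; "grip_width": finger opening in m.
Only numpy, scipy, OpenCV 4.12 (cv2) and the standard library are available. Lean on these libraries where they do the work, as an engineer would, in place of code of your own. Each camera call takes 0.05 s, during which the arm holds its last target. There are 200 camera calls.

### The job

The six freshly oiled wooden bun feet have been left in a heap in the drying tray: spread them out into one even layer so that they can dry. Every foot should end up standing flat on the tray floor, dotted top up, with at least 25 mm of clear space to each of the others, and each quarter of the tray marked by the white lines should have at least one foot in it. Leave the tools and other things around the tray where they are.

Things in the scene. Friction and masses are not known exactly. Their poses are not given: they have to be found in the camera images.
- tray: shallow drying tray fixed to the bench: green floor, dark wooden rim, two thin white lines crossing at the middle that mark four quarters. Outside 280 mm (its x) by 380 mm (its y), inside 260 by 360 mm; floor 8 mm above the bench, rim 15 mm above the floor and 10 mm thick. Origin: centre of its underside, on the bench; z up.
- foot1: turned wooden bun foot (squat round furniture foot, pale wood, dark line round its middle): 64 mm widest diameter (from 18 to 26 mm above its base), 44 mm tall, flat base 52 mm and flat top 50 mm across with a dark screw dot. Origin: centre of its base; z up through its top. Starts on the tray floor, crowded against its neighbours.
- foot2: turned wooden bun foot (squat round furniture foot, mid-brown wood, dark line round its middle): 64 mm widest diameter (from 18 to 26 mm above its base), 44 mm tall, flat base 52 mm and flat top 50 mm across with a dark screw dot. Origin: centre of its base; z up through its top. Starts on the tray floor, crowded against its neighbours.
- foot3: turned wooden bun foot (squat round furniture foot, pale wood, dark line round its middle): 64 mm widest diameter (from 18 to 26 mm above its base), 44 mm tall, flat base 52 mm and flat top 50 mm across with a dark screw dot. Origin: centre of its base; z up through its top. Starts on the tray floor, crowded against its neighbours.
- foot4: turned wooden bun foot (squat round furniture foot, mid-brown wood, dark line round its middle): 64 mm widest diameter (from 18 to 26 mm above its base), 44 mm tall, flat base 52 mm and flat top 50 mm across with a dark screw dot. Origin: centre of its base; z up through its top. Starts on the tray floor, crowded against its neighbours.
- foot5: turned wooden bun foot (squat round furniture foot, pale wood, dark line round its middle): 64 mm widest diameter (from 18 to 26 mm above its base), 44 mm tall, flat base 52 mm and flat top 50 mm across with a dark screw dot. Origin: centre of its base; z up through its top. Starts on the tray floor, crowded against its neighbours.
- foot6: turned wooden bun foot (squat round furniture foot, mid-brown wood, dark line round its middle): 64 mm widest diameter (from 18 to 26 mm above its base), 44 mm tall, flat base 52 mm and flat top 50 mm across with a dark screw dot. Origin: centre of its base; z up through its top. Starts on top of three others, the upper layer of the heap.
- wax_tin: round white-topped wax tin with a yellow band, 72 mm across, 50 mm tall, standing beside the tray; leave alone. Origin: centre of its base.
- sanding_block: cork sanding block 70 x 110 x 35 mm lying beside the tray; leave alone. Origin: centre of its underside.
- gouge_dark: turning gouge with a black handle, 325 mm long, 32 mm thick, lying along its x on the robot's right; leave alone. Origin: on its underside, in the handle 120 mm from the butt end.
- gouge_pale: turning gouge with a pale wooden handle, 325 mm long, 32 mm thick, lying along its x on the robot's left; leave alone. Origin: on its underside, in the handle 120 mm from the butt end.
- mug: blue mug, 80 mm across, 95 mm tall, near the robot, on its right; leave alone. Origin: centre of its base.
- glue_bottle: white glue bottle with an orange cap, 60 mm across, 140 mm tall, near the robot, on its left; leave alone. Origin: centre of its base.
Things that resemble listed ones, but are neither listed nor needed, are in the scene too. What is shaped like the foot1 but blue or red is not meant.

How it is judged:
At the end, for the whole second after the job is handed in: All six feet stand at rest on the tray floor (base within 5 mm of floor height, tilted less than 0.12 rad, dotted top up), inside the rim, with centres at least 86 mm apart in plan (22 mm clear), and each of the four quarters of the tray holds the centre of at least one foot (z of foot1 in the frame of tray between 0.003 and 0.013 m and angle between each of foot1, foot2, foot3, foot4, foot5, foot6's own z axis and vertical below 0.12 rad and linear speed of each of foot1, foot2, foot3, foot4, foot5, foot6 below 0.02 m/s and x of foot1 in the frame of tray between -0.11 and 0.11 m and y of foot1 in the frame of tray between -0.16 and 0.16 m and z of foot2 in the frame of tray between 0.003 and 0.013 m and x of foot2 in the frame of tray between -0.11 and 0.11 m and y of foot2 in the frame of tray between -0.16 and 0.16 m and z of foot3 in the frame of tray between 0.003 and 0.013 m and x of foot3 in the frame of tray between -0.11 and 0.11 m and y of foot3 in the frame of tray between -0.16 and 0.16 m and z of foot4 in the frame of tray between 0.003 and 0.013 m and x of foot4 in the frame of tray between -0.11 and 0.11 m and y of foot4 in the frame of tray between -0.16 and 0.16 m and z of foot5 in the frame of tray between 0.003 and 0.013 m and x of foot5 in the frame of tray between -0.11 and 0.11 m and y of foot5 in the frame of tray between -0.16 and 0.16 m and z of foot6 in the frame of tray between 0.003 and 0.013 m and x of foot6 in the frame of tray between -0.11 and 0.11 m and y of foot6 in the frame of tray between -0.16 and 0.16 m and horizontal distance between foot1 and foot2 above 0.086 m and horizontal distance between each of foot1, foot2 and foot3 above 0.086 m and horizontal distance between each of foot1, foot2, foot3 and foot4 above 0.086 m and horizontal distance between each of foot1, foot2, foot3, foot4 and foot5 above 0.086 m and horizontal distance between each of foot1, foot2, foot3, foot4, foot5 and foot6 above 0.086 m and ((x of foot1 in the frame of tray above 0 m and y of foot1 in the frame of tray above 0 m) or (x of foot2 in the frame of tray above 0 m and y of foot2 in the frame of tray above 0 m) or (x of foot3 in the frame of tray above 0 m and y of foot3 in the frame of tray above 0 m) or (x of foot4 in the frame of tray above 0 m and y of foot4 in the frame of tray above 0 m) or (x of foot5 in the frame of tray above 0 m and y of foot5 in the frame of tray above 0 m) or (x of foot6 in the frame of tray above 0 m and y of foot6 in the frame of tray above 0 m)) and ((x of foot1 in the frame of tray above 0 m and y of foot1 in the frame of tray below 0 m) or (x of foot2 in the frame of tray above 0 m and y of foot2 in the frame of tray below 0 m) or (x of foot3 in the frame of tray above 0 m and y of foot3 in the frame of tray below 0 m) or (x of foot4 in the frame of tray above 0 m and y of foot4 in the frame of tray below 0 m) or (x of foot5 in the frame of tray above 0 m and y of foot5 in the frame of tray below 0 m) or (x of foot6 in the frame of tray above 0 m and y of foot6 in the frame of tray below 0 m)) and ((x of foot1 in the frame of tray below 0 m and y of foot1 in the frame of tray above 0 m) or (x of foot2 in the frame of tray below 0 m and y of foot2 in the frame of tray above 0 m) or (x of foot3 in the frame of tray below 0 m and y of foot3 in the frame of tray above 0 m) or (x of foot4 in the frame of tray below 0 m and y of foot4 in the frame of tray above 0 m) or (x of foot5 in the frame of tray below 0 m and y of foot5 in the frame of tray above 0 m) or (x of foot6 in the frame of tray below 0 m and y of foot6 in the frame of tray above 0 m)) and ((x of foot1 in the frame of tray below 0 m and y of foot1 in the frame of tray below 0 m) or (x of foot2 in the frame of tray below 0 m and y of foot2 in the frame of tray below 0 m) or (x of foot3 in the frame of tray below 0 m and y of foot3 in the frame of tray below 0 m) or (x of foot4 in the frame of tray below 0 m and y of foot4 in the frame of tray below 0 m) or (x of foot5 in the frame of tray below 0 m and y of foot5 in the frame of tray below 0 m) or (x of foot6 in the frame of tray below 0 m and y of foot6 in the frame of tray below 0 m))); the robot touches nothing.
It fails at once if one of the other things on the bench is moved more than 30 mm (distance of any of wax_tin, sanding_block, gouge_dark, gouge_pale, mug, glue_bottle from where it was at the start of the episode above 0.03 m).
It also fails if it takes over 67 s, if anything falls off the work surface, if the arm or the gripper's body presses on something with over 40 N, if the wrist force passes 120 N, or if a joint passes its speed limit or range.

## Working session

There is one attempt and no reset: what is moved stays moved. The work goes in short steps, Python scripts to look and compute and a shell command to move; the robot and the scene stay as the last step left them, time stands still between calls to the robot, and variables do not carry over. Pictures are saved under pics/ and viewed, about 8 in all and at most 12, crops included, and the job is handed in when it is done.

```bash
mkdir -p pics
cat > h.py <<'E'
from station import *
import numpy as np, cv2
from scipy.spatial.transform import Rotation as R
def rot(a):
    a=np.array(a,float)
    return a if a.shape==(3,3) else R.from_quat(a,scalar_first=True).as_matrix()
def cast(im,px,z):
    K=np.array(im["intrinsics"]);px=np.atleast_2d(np.array(px,float))
    d=np.c_[(px[:,0]-K[0,2])/K[0,0],-(px[:,1]-K[1,2])/K[1,1],-np.ones(len(px))]@rot(im["attitude"]).T
    o=np.array(im["origin"]);return o+d*((z-o[2])/d[:,2])[:,None]
def save(im,n):
    cv2.imwrite("pics/"+n,cv2.cvtColor(im["frame"],cv2.COLOR_RGB2BGR))
E
python3 - <<'E'
from h import *
for n in("top","scene"):
    im=get_image(n);save(im,n+"0.png");np.save(n+"0.npy",im,allow_pickle=True)
    print(n,im["origin"],im["attitude"],im["intrinsics"],[k for k in im])
print(observe())
E
```

```text
top [0.45402134 0.01683891 1.33156354] [-0.69862725 -0.0239064   0.03188176  0.71437525] [[348.1117479    0.         257.19270865]
 [  0.         348.1117479  190.01717857]
 [  0.           0.           1.        ]] ['frame', 'intrinsics', 'origin', 'attitude']
scene [ 1.35640112 -0.56370742  1.10493023] [0.81627477 0.32545825 0.16540962 0.44767409] [[462.4838435    0.         254.05093611]
 [  0.         462.4838435  194.35232951]
 [  0.           0.           1.        ]] ['frame', 'intrinsics', 'origin', 'attitude']
{'t': 0.1, 'joint_pos': array([ 9.11603170e-01,  3.13367030e-01,  1.49833565e+00, -3.20731548e-06,
        1.33098446e+00, -2.23397515e-01]), 'qd': array([ 0.00242195, -0.00128175, -0.00257669, -0.00033106,  0.00083851,
       -0.00151677]), 'joint_efforts': array([ 2.23756892e-03, -4.02805960e+01, -2.52644205e+01,  6.95116469e-02,
        3.42566532e-02, -7.44647923e-05]), 'tool_pos': array([0.22160914, 0.4758999 , 0.40424161]), 'orientation': array([ 0.69022225,  0.15251002,  0.6905508 , -0.15321074]), 'force': array([-0.42958348, -0.22390234,  0.03425964]), 'wrist_torque': array([-0.00563413,  0.04945054,  0.00987989]), 'grip_width': 0.08820165157647854}
```

View pics/top0.png

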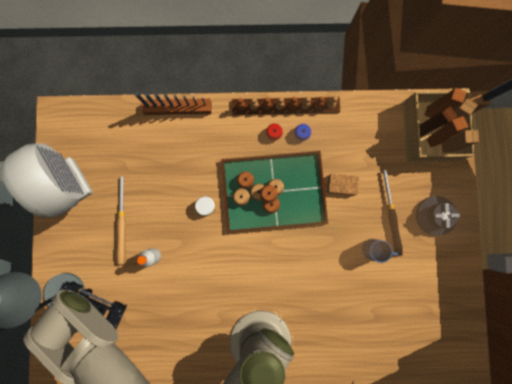

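View pics/scene0.png

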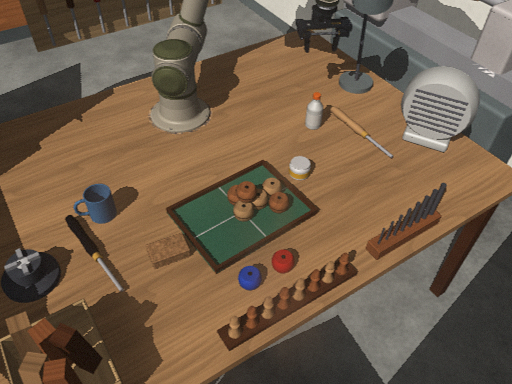

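Run:
```python
from h import *
im=np.load("top0.npy",allow_pickle=True).item();f=im["frame"]
hsv=cv2.cvtColor(f,cv2.COLOR_RGB2HSV)
g=cv2.inRange(hsv,(60,60,40),(95,255,255));g[:140]=0;g[245:]=0;g[:,:200]=0;g[:,340:]=0
pts=np.argwhere(g)[:,::-1].astype(np.float32)
w=cast(im,pts,0.008)[:,:2]
r=cv2.minAreaRect((w*1000).astype(np.float32));print(r,cv2.boxPoints(r))
b=cv2.cvtColor(f,cv2.COLOR_RGB2BGR)[145:240,215:335]
a=cv2.resize(b,None,fx=6,fy=6,interpolation=cv2.INTER_CUBIC)
# pixel of wanted world point grid
cv2.imwrite("pics/top0c.png",a)
for p in [(274,131),(303,131)]: print(cast(im,p,0.022))
```

```text
((551.0992431640625, -62.050384521484375), (251.43617248535156, 355.98236083984375), 3.8379440307617188) [[ 413.74933   107.126724]
 [ 437.57684  -248.0573  ]
 [ 688.44916  -231.2275  ]
 [ 664.62164   123.95653 ]]
[[ 0.78252953 -0.06857607  0.022     ]]
[[ 0.78029776 -0.17970365  0.022     ]]
```

View pics/top0c.png

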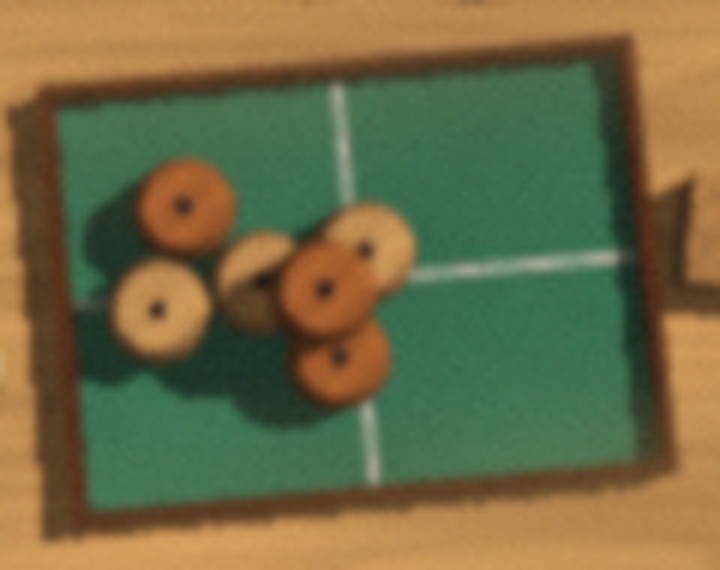

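```bash
cat >> h.py <<'E'
C=np.array([.553,-.062]);TH=np.radians(3.84);U=np.array([[np.cos(TH),-np.sin(TH)],[np.sin(TH),np.cos(TH)]])
def w2t(p): return (np.asarray(p)-C)@U
def t2w(p): return np.asarray(p)@U.T+C
E
python3 - <<'E'
from h import *
im=np.load("top0.npy",allow_pickle=True).item()
print("cross",cast(im,(215+355/6,145+279/6),.008))
d=dict(A=(184,207),B=(157,310),C=(265,280),D=(325,289),E=(366,249),F=(340,357))
P={}
for k,(u,v) in d.items():
    P[k]=cast(im,(215+u/6-.4,145+v/6-.4),.096 if k=="D" else .052)[0,:2];print(k,P[k].round(3),w2t(P[k]).round(3))
ks=list(P)
for i in ks: print(i,{j:(int(1000*np.linalg.norm(P[j]-P[i])),int(np.degrees(np.arctan2(*(P[j]-P[i])[::-1])))) for j in ks if j!=i})
for x in(-.06,.06):
    for y in(-.115,0,.115): print((x,y),t2w((x,y)).round(3))
s=observe();M=R.from_quat(s["orientation"],scalar_first=True).as_matrix();print(M.round(3))
E
```

```text
cross [[ 0.5514323  -0.06390362  0.008     ]]
A [0.596 0.044] [0.05  0.103]
B [0.533 0.062] [-0.011  0.125]
C [ 0.55  -0.004] [0.001 0.058]
D [ 0.541 -0.039] [-0.011  0.024]
E [ 0.568 -0.067] [ 0.015 -0.006]
F [ 0.502 -0.049] [-0.05   0.016]
A {'B': (65, 164), 'C': (67, -133), 'D': (100, -123), 'E': (114, -104), 'F': (133, -135)}
B {'A': (65, -15), 'C': (68, -75), 'D': (101, -85), 'E': (133, -74), 'F': (115, -105)}
C {'A': (67, 46), 'B': (68, 104), 'D': (35, -105), 'E': (65, -74), 'F': (65, -137)}
D {'A': (100, 56), 'B': (101, 94), 'C': (35, 74), 'E': (38, -45), 'F': (40, -165)}
E {'A': (114, 75), 'B': (133, 105), 'C': (65, 105), 'D': (38, 134), 'F': (68, 164)}
F {'A': (133, 44), 'B': (115, 74), 'C': (65, 42), 'D': (40, 14), 'E': (68, -15)}
(-0.06, -0.115) [ 0.501 -0.181]
(-0.06, 0) [ 0.493 -0.066]
(-0.06, 0.115) [0.485 0.049]
(0.06, -0.115) [ 0.621 -0.173]
(0.06, 0) [ 0.613 -0.058]
(0.06, 0.115) [0.605 0.057]
[[-0.001  0.422  0.907]
 [-0.001  0.907 -0.422]
 [-1.    -0.001 -0.   ]]
```

```bash
python3 -m pendant '[[88,[107,-172,-35],[0,0,-1.25]],[88,[107,-172,-35],[0,0,-1.25]],[88,[107,-172,-35],[0,0,-1.25]],[88,[107,-172,-35],[0,0,-1.25]],[88,[107,-172,-35],[0,0,-1.25]]]' 25
python3 -m pendant '[[88,[107,-172,-35],[0,0,-1.25]],[88,[107,-172,-35],[0,0,-1.25]],[88,[107,-172,-35],[0,0,-1.25]],[88,[107,-172,-35],[0,0,-1.25]],[88,[107,-172,-35],[0,0,-1.25]]]'
python3 -m pendant '[[88,[105,-171,-34],[0,0,0]],[88,[105,-171,-34],[0,0,0]],[88,[105,-171,-34],[0,0,0]],[88,[105,-171,-34],[0,0,0]],[88,[105,-171,-34],[0,0,0]]]'
python3 - <<'E'
from h import *
im=get_image("wrist");save(im,"w1.png");np.save("w1.npy",im,allow_pickle=True);print(im["origin"],observe()["tool_pos"])
E
```

```text
t: 0.6
tool_pos: [0.3305, 0.3007, 0.3688]
orientation: [0.674, 0.213, 0.674, -0.215]
force: [0.5, -0.5, -0.0]
grip_width: 0.0881
t: 1.1
tool_pos: [0.4374, 0.1289, 0.3338]
orientation: [0.652, 0.272, 0.653, -0.272]
force: [-0.6, 0.2, 0.3]
grip_width: 0.0878
t: 1.6
tool_pos: [0.5423, -0.0419, 0.2995]
orientation: [0.653, 0.271, 0.653, -0.272]
force: [0.1, 1.1, -0.6]
grip_width: 0.0879
[0.49278317 0.00763881 0.2795925 ] [ 0.54150046 -0.04022444  0.29977671]
```

View pics/w1.png

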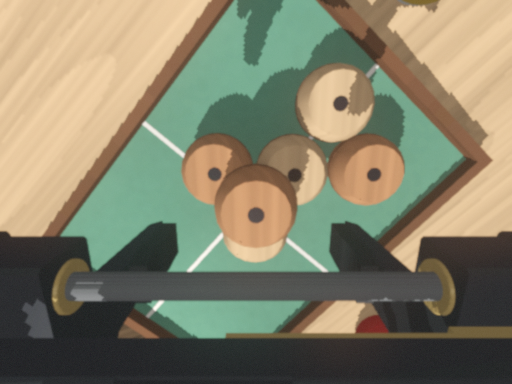

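The wrist view shows all feet with clear dots: D (256,215) on top, F (215,174), C (294,175), A (374,174), B (341,103); E is mostly hidden under D.

Run:
```python
from h import *
im=np.load("w1.npy",allow_pickle=True).item()
for k,p,z in[("D",(256,215),.096),("F",(215,174),.052),("C",(294,175),.052),("A",(374,174),.052),("B",(341,103),.052),("x",(375,72),.008)]: print(k,cast(im,p,z).round(4),w2t(cast(im,p,z)[:,:2]).round(3))
print(observe()["tool_pos"])
```

```text
D [[ 0.5444 -0.0415  0.096 ]] [[-0.007  0.021]]
F [[ 0.5063 -0.0515  0.052 ]] [[-0.046  0.014]]
C [[ 0.5541 -0.0053  0.052 ]] [[0.005 0.057]]
A [[0.6012 0.0427 0.052 ]] [[0.055 0.101]]
B [[0.5378 0.0601 0.052 ]] [[-0.007  0.123]]
x [[0.5478 0.1095 0.008 ]] [[0.006 0.171]]
[ 0.54150046 -0.04022444  0.29977671]
```

```bash
python3 -m pendant '[[88,[2,-2,-40],[0,0,0]],[88,[2,-2,-76],[0,0,0]],[88,[2,-2,-76],[0,0,0]],[50,[2,-2,-76],[0,0,0]],[50,[2,-2,-76],[0,0,0]]]' 25
python3 -m pendant '[[50,[0,0,0],[0,0,0]],[50,[0,0,0],[0,0,0]],[50,[0,0,20],[0,0,0]],[50,[0,0,60],[0,0,0]],[50,[0,0,60],[0,0,0]]]'
```

```text
t: 2.15
tool_pos: [0.5431, -0.0403, 0.2269]
orientation: [0.655, 0.27, 0.652, -0.27]
force: [0.8, -0.2, 0.6]
grip_width: 0.074
t: 2.65
tool_pos: [0.5434, -0.0412, 0.2897]
orientation: [0.656, 0.271, 0.65, -0.27]
force: [0.2, 0.9, -0.6]
grip_width: 0.0632
```

```bash
python3 -m pendant '[[50,[20,-33,0],[0,0,0]],[50,[41,-67,0],[0,0,0]],[50,[62,-100,0],[0,0,0]],[50,[82,-134,0],[0,0,0]],[50,[82,-134,0],[0,0,0]]]'
python3 -m pendant '[[50,[0,0,-40],[0,0,0]],[50,[0,0,-80],[0,0,0]],[50,[0,0,-95],[0,0,0]],[50,[0,0,-103],[0,0,0]],[50,[0,0,-103],[0,0,0]]]'
python3 -m pendant '[[88,[0,0,0],[0,0,0]],[88,[0,0,0],[0,0,0]],[88,[0,0,0],[0,0,0]],[88,[0,0,40],[0,0,0]],[88,[0,0,80],[0,0,0]]]'
python3 -m pendant '[[88,[-13,26,0],[0,0,0]],[88,[-26,53,20],[0,0,0]],[88,[-40,80,40],[0,0,0]],[88,[-53,106,40],[0,0,0]],[88,[-53,106,40],[0,0,0]]]'
python3 - <<'E'
from h import *
im=get_image("wrist");save(im,"w2.png");np.save("w2.npy",im,allow_pickle=True);print(observe()["tool_pos"])
E
```

```text
t: 3.15
tool_pos: [0.6254, -0.1788, 0.2837]
orientation: [0.653, 0.271, 0.653, -0.272]
force: [-0.3, -0.0, -0.5]
grip_width: 0.0632
t: 3.65
tool_pos: [0.6249, -0.1748, 0.1829]
orientation: [0.654, 0.27, 0.653, -0.27]
force: [0.6, -0.5, 0.3]
grip_width: 0.0631
t: 4.15
tool_pos: [0.6245, -0.175, 0.2622]
orientation: [0.653, 0.27, 0.654, -0.27]
force: [0.6, -0.0, 0.4]
grip_width: 0.0881
t: 4.65
tool_pos: [0.5707, -0.0665, 0.3028]
orientation: [0.654, 0.27, 0.654, -0.269]
force: [-0.3, -0.6, -0.7]
grip_width: 0.0881
[ 0.57133238 -0.06800774  0.30248276]
```

View pics/w2.png

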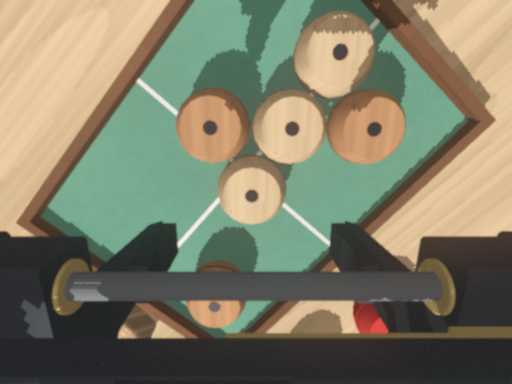

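D stands upright at (214,307); E's dot is at (252,196), F (210,128), C (292,129), A (375,129), B (341,51).

Run:
```python
from h import *
im=np.load("w2.npy",allow_pickle=True).item()
for k,p in dict(E=(252,196),F=(210,128),C=(292,129),A=(375,129),B=(341,51),D=(214,307)).items(): print(k,cast(im,p,.052).round(4))
```

```text
E [[ 0.5715 -0.0686  0.052 ]]
F [[ 0.5063 -0.0519  0.052 ]]
C [[ 0.554  -0.0051  0.052 ]]
A [[0.6018 0.0429 0.052 ]]
B [[0.5376 0.0605 0.052 ]]
D [[ 0.6262 -0.1761  0.052 ]]
```

```bash
python3 -m pendant '[[88,[0,0,-45],[0,0,0]],[88,[0,0,-85],[0,0,0]],[88,[0,0,-110],[0,0,0]],[88,[0,0,-122],[0,0,0]],[88,[0,0,-122],[0,0,0]]]'
python3 -m pendant '[[50,[0,0,0],[0,0,0]],[50,[0,0,0],[0,0,0]],[50,[0,0,0],[0,0,0]],[50,[0,0,25],[0,0,0]],[50,[0,0,65],[0,0,0]]]'
python3 -m pendant '[[50,[-10,-18,0],[0,0,0]],[50,[-28,-48,0],[0,0,0]],[50,[-48,-81,0],[0,0,0]],[50,[-67,-114,0],[0,0,0]],[50,[-67,-114,0],[0,0,0]]]'
python3 -m pendant '[[50,[0,0,-30],[0,0,0]],[50,[0,0,-55],[0,0,0]],[50,[0,0,-64],[0,0,0]],[50,[0,0,-64],[0,0,0]],[88,[0,0,-64],[0,0,0]]]'
python3 -m pendant '[[88,[0,0,0],[0,0,0]],[88,[0,0,0],[0,0,0]],[88,[0,0,40],[0,0,0]],[88,[0,0,80],[0,0,0]],[88,[0,0,80],[0,0,0]]]'
```

```text
t: 5.2
tool_pos: [0.5717, -0.0697, 0.1785]
orientation: [0.653, 0.271, 0.654, -0.271]
force: [-0.4, -0.3, 0.1]
grip_width: 0.0879
t: 5.7
tool_pos: [0.5711, -0.0689, 0.2442]
orientation: [0.652, 0.27, 0.655, -0.271]
force: [0.3, 0.5, -0.6]
grip_width: 0.0634
t: 6.2
tool_pos: [0.5031, -0.1861, 0.2454]
orientation: [0.653, 0.271, 0.653, -0.272]
force: [0.5, 1.1, -0.3]
grip_width: 0.063
t: 6.7
tool_pos: [0.505, -0.1828, 0.1813]
orientation: [0.654, 0.27, 0.653, -0.27]
force: [-0.1, 0.2, 0.1]
grip_width: 0.0686
t: 7.2
tool_pos: [0.5055, -0.1834, 0.2656]
orientation: [0.657, 0.27, 0.65, -0.271]
force: [-0.3, -1.3, -0.1]
grip_width: 0.0879
```

```bash
python3 -m pendant '[[88,[0,15,0],[0,0,-1]],[88,[0,32,0],[0,0,-2]],[88,[0,48,0],[0,0,-3]],[88,[1,65,0],[0,0,-4]],[88,[1,65,0],[0,0,-4]]]'
python3 -m pendant '[[88,[0,33,0],[0,0,-1]],[88,[0,66,0],[0,0,-2]],[88,[0,66,0],[0,0,-3]],[88,[0,66,0],[0,0,-3.5]],[88,[0,66,0],[0,0,-3.5]]]'
python3 -m pendant '[[88,[0,0,-35],[0,0,0]],[88,[0,0,-70],[0,0,0]],[88,[0,0,-81],[0,0,0]],[88,[0,0,-81],[0,0,0]],[50,[0,0,-81],[0,0,0]]]'
python3 -m pendant '[[50,[0,0,0],[0,0,0]],[50,[0,0,0],[0,0,0]],[50,[0,0,20],[0,0,0]],[50,[-4,-8,20],[0,0,0]],[50,[-9,-16,20],[0,0,0]]]'
python3 -m pendant '[[50,[0,0,0],[0,0,0]],[50,[0,0,-12],[0,0,0]],[50,[0,0,-19],[0,0,0]],[50,[0,0,-19],[0,0,0]],[88,[0,0,-19],[0,0,0]]]'
python3 -m pendant '[[88,[0,0,0],[0,0,0]],[88,[0,0,0],[0,0,0]],[88,[0,0,40],[0,0,0]],[88,[0,0,80],[0,0,0]],[88,[0,0,80],[0,0,0]]]'
```

```text
t: 7.7
tool_pos: [0.5056, -0.1167, 0.2603]
orientation: [0.553, 0.44, 0.554, -0.44]
force: [-0.3, -0.3, -0.8]
grip_width: 0.0877
t: 8.2
tool_pos: [0.5057, -0.0525, 0.2605]
orientation: [-0.432, -0.56, -0.431, 0.56]
force: [-0.3, -0.1, 1.1]
grip_width: 0.0885
t: 8.7
tool_pos: [0.5061, -0.0524, 0.1808]
orientation: [0.431, 0.561, 0.431, -0.56]
force: [0.6, 0.5, -0.2]
grip_width: 0.0824
t: 9.2
tool_pos: [0.4963, -0.0686, 0.1999]
orientation: [0.431, 0.561, 0.43, -0.561]
force: [0.7, -0.9, -0.9]
grip_width: 0.0627
t: 9.7
tool_pos: [0.4966, -0.068, 0.1798]
orientation: [-0.43, -0.561, -0.431, 0.561]
force: [0.5, 0.1, -0.5]
grip_width: 0.0688
t: 10.2
tool_pos: [0.4976, -0.0682, 0.2647]
orientation: [0.433, 0.562, 0.428, -0.559]
force: [0.7, -0.3, -0.5]
grip_width: 0.0877
```

```bash
python3 -m pendant '[[88,[25,28,0],[0,0,0]],[88,[57,63,0],[0,0,0]],[88,[57,63,0],[0,0,0]],[88,[57,63,0],[0,0,0]],[88,[57,63,-20],[0,0,0]]]'
python3 -m pendant '[[88,[0,0,-30],[0,0,0]],[88,[0,0,-50],[0,0,0]],[88,[0,0,-61],[0,0,0]],[88,[0,0,-61],[0,0,0]],[50,[0,0,-61],[0,0,0]]]'
python3 -m pendant '[[50,[0,0,0],[0,0,0]],[50,[0,0,0],[0,0,0]],[50,[0,0,20],[0,0,0]],[50,[0,0,60],[0,0,0]],[50,[0,0,60],[0,0,0]]]'
python3 -m pendant '[[50,[30,-27,0],[0,0,0]],[50,[63,-55,0],[0,0,0]],[50,[63,-55,0],[0,0,0]],[50,[63,-55,0],[0,0,0]],[50,[63,-55,-35],[0,0,0]]]'
python3 -m pendant '[[50,[0,0,-18],[0,0,0]],[50,[0,0,-24],[0,0,0]],[50,[0,0,-24],[0,0,0]],[50,[0,0,-24],[0,0,0]],[88,[0,0,-24],[0,0,0]]]'
python3 -m pendant '[[88,[0,0,0],[0,0,0]],[88,[0,0,0],[0,0,0]],[88,[0,0,40],[0,0,0]],[88,[0,0,80],[0,0,0]],[88,[0,0,80],[0,0,0]]]'
```

```text
t: 10.7
tool_pos: [0.5537, -0.0056, 0.2416]
orientation: [0.431, 0.562, 0.43, -0.56]
force: [0.4, -1.1, -0.3]
grip_width: 0.0879
t: 11.2
tool_pos: [0.5537, -0.0055, 0.1804]
orientation: [0.431, 0.561, 0.43, -0.561]
force: [-0.2, -0.9, 0.3]
grip_width: 0.082
t: 11.7
tool_pos: [0.5547, -0.0052, 0.2445]
orientation: [0.433, 0.563, 0.428, -0.559]
force: [0.3, -0.1, -1.3]
grip_width: 0.063
t: 12.2
tool_pos: [0.6172, -0.0597, 0.2079]
orientation: [0.433, 0.562, 0.429, -0.559]
force: [0.2, 0.7, -2.0]
grip_width: 0.063
t: 12.7
tool_pos: [0.6163, -0.0595, 0.181]
orientation: [0.431, 0.561, 0.431, -0.561]
force: [-0.5, -0.6, -0.4]
grip_width: 0.0688
t: 13.2
tool_pos: [0.6176, -0.0602, 0.2661]
orientation: [0.433, 0.563, 0.428, -0.559]
force: [0.1, 0.5, -0.4]
grip_width: 0.0882
```

```bash
python3 -m pendant '[[88,[-10,15,0],[0,0,1]],[88,[-20,30,0],[0,0,2]],[88,[-30,45,0],[0,0,3]],[88,[-40,60,0],[0,0,4]],[88,[-40,60,0],[0,0,4]]]'
python3 -m pendant '[[88,[-20,30,0],[0,0,1]],[88,[-39,60,0],[0,0,2]],[88,[-39,60,0],[0,0,3]],[88,[-39,60,0],[0,0,3]],[88,[-39,60,-20],[0,0,3]]]'
python3 -m pendant '[[88,[0,0,-30],[0,0,0]],[88,[0,0,-50],[0,0,0]],[88,[0,0,-61],[0,0,0]],[88,[0,0,-61],[0,0,0]],[50,[0,0,-61],[0,0,0]]]'
python3 -m pendant '[[50,[0,0,0],[0,0,0]],[50,[0,0,0],[0,0,0]],[50,[0,0,20],[0,0,0]],[50,[-25,-7,20],[0,0,0]],[50,[-49,-13,20],[0,0,0]]]'
python3 -m pendant '[[50,[0,0,0],[0,0,0]],[50,[0,0,-12],[0,0,0]],[50,[0,0,-19],[0,0,0]],[50,[0,0,-19],[0,0,0]],[88,[0,0,-19],[0,0,0]]]'
python3 -m pendant '[[88,[0,0,0],[0,0,0]],[88,[0,0,0],[0,0,0]],[88,[0,0,40],[0,0,0]],[88,[0,0,80],[0,0,0]],[88,[-20,0,120],[0,0,0]]]'
python3 -m pendant '[[88,[-50,50,20],[0,0,0]],[88,[-90,90,50],[0,0,0]],[88,[-130,130,80],[0,0,0]],[88,[-150,160,90],[0,0,0]],[88,[-150,160,90],[0,0,0]]]'
python3 - <<'E'
from h import *
im=get_image("top");np.save("top1.npy",im,allow_pickle=True);s=get_image("scene")
a=cv2.resize(im["frame"][145:240,215:335],(480,380),interpolation=cv2.INTER_CUBIC)
b=cv2.resize(s["frame"][140:280,150:340],(320,236),interpolation=cv2.INTER_CUBIC)
o=np.zeros((380,800,3),np.uint8);o[:,:480]=a;o[:236,480:]=b
cv2.imwrite("pics/end.png",o[...,::-1])
f0=np.load("top0.npy",allow_pickle=True).item()["frame"]
d=cv2.inRange(cv2.absdiff(cv2.cvtColor(f0,7),cv2.cvtColor(im["frame"],7)),30,255)
for n,(u,v) in dict(tin=(204,206),block=(343,184),gd=(392,220),gp=(121,220),mug=(377,251),glue=(148,258)).items(): print(n,(d[v-15:v+15,u-15:u+15]>0).sum())
E
```

```text
t: 13.7
tool_pos: [0.5758, 0.0013, 0.2601]
orientation: [0.569, 0.419, 0.57, -0.42]
force: [-0.3, -0.3, 0.5]
grip_width: 0.0877
t: 14.2
tool_pos: [0.5388, 0.0592, 0.2422]
orientation: [0.644, 0.296, 0.641, -0.295]
force: [0.4, -0.4, -0.8]
grip_width: 0.0881
t: 14.7
tool_pos: [0.5381, 0.0595, 0.1803]
orientation: [0.643, 0.294, 0.643, -0.294]
force: [0.2, -0.3, -0.1]
grip_width: 0.0818
t: 15.2
tool_pos: [0.4881, 0.0468, 0.2004]
orientation: [0.644, 0.293, 0.643, -0.293]
force: [-0.2, -0.0, -0.6]
grip_width: 0.063
t: 15.7
tool_pos: [0.4893, 0.047, 0.1801]
orientation: [0.644, 0.293, 0.643, -0.293]
force: [0.3, 0.5, 0.1]
grip_width: 0.0693
t: 16.2
tool_pos: [0.4693, 0.0468, 0.3021]
orientation: [0.644, 0.293, 0.643, -0.293]
force: [0.2, -0.8, 0.7]
grip_width: 0.0881
t: 16.7
tool_pos: [0.3168, 0.2082, 0.3919]
orientation: [0.644, 0.293, 0.643, -0.293]
force: [0.3, 1.3, 1.0]
grip_width: 0.0882
tin 0
block 0
gd 0
gp 0
mug 0
glue 246
```

View pics/end.png

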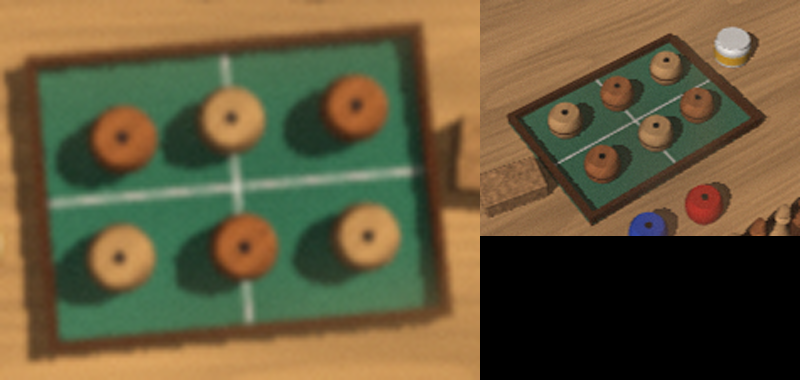

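All six stand upright in a 2×3 grid. Dots in the crop are at A (122,137), C (231,118), D (356,105), B (119,258), F (244,247) and E (368,236). I'll measure the spacing and hand in; the glue-bottle change should just be the arm passing in front of the camera.

Run:
```python
from h import *
im=np.load("top1.npy",allow_pickle=True).item()
d=np.array([(122,137),(231,118),(356,105),(119,258),(244,247),(368,236)])/4+(214.6,144.6)
p=cast(im,d,.052)[:,:2];x=cast(im,(214.6+238/4,144.6+187/4),.008)[0,:2]
print("tray frame",((p-x)@U).round(3).tolist());from scipy.spatial.distance import pdist
print("min dist",pdist(p).min());s=observe();print(s["t"],s["tool_pos"],s["force"])
sc=get_image("scene")["frame"];f0=np.load("scene0.npy",allow_pickle=True).item()["frame"]
print("glue diff in scene",(cv2.absdiff(sc,f0)[92:130,303:326].max(2)>30).sum())
job_done()
```

```text
tray frame [[0.053, 0.105], [0.061, 0.003], [0.063, -0.113], [-0.058, 0.118], [-0.059, 0.003], [-0.059, -0.112]]
min dist 0.10237422028370524
16.8 [0.31659684 0.20896508 0.392404  ] [ 0.17784499  0.72803298 -0.69834389]
glue diff in scene 210
the job is handed in; nothing more can be done
```

The six feet now stand flat in one layer on the tray floor, and I have handed the job in. I moved five feet one at a time into a 3 × 2 grid. The sixth, a brown one, already stood in a good spot, so I left it.

**Spacing:** In the final top image all six show their dotted tops up. The smallest centre distance is about 102 mm (roughly 38 mm clear), and every centre is inside the rim.

**Quarters:** The four corner feet put one foot in each quarter. The gripper was open and well above everything at 16.8 s.

**Other things on the bench:** The wax tin, sanding block, both gouges and the mug show no change in the top view.

**Check that did not come out clean:** the area round the glue bottle did change in both the top and scene views. I think this is the parked arm or its shadow. The fingertips stayed about 85 mm or more above the bottle and I saw no contact force in the readings, but I did not view that area separately to confirm.

**Camera disagreement:** the top and wrist cameras differed by about 4 mm. I used the wrist values, and the final layout has more margin than that.

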